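Wedge the rocking interferometer head

ROBOT

A 7-joint arm with a two-finger parallel gripper is mounted at the origin on the work surface. World frame = base frame: x ahead of the robot, y to its left, z up, the work surface at z = 0. Lengths are in m, angles in rad, forces in N, time in s.
With the tool pointing down it reaches from about 0.425 to 1.025 m from the base axis. Payload 9.4 kg.
Tool frame: the origin (TCP) lies midway between the tips of the shut fingers; the grasp point (between the pads) lies 19 mm behind it; z points along the fingers, y is the direction in which the jaws open and shut (so a half turn about z gives the same grasp; the last joint's range is limited). The gripper opens to 93 mm and grips with 3 to 60 N. Pads are 15 mm wide; open, the fingers measure 128 mm over their backs; the gripper's body (75 mm by 188 mm) begins 65 mm behind the grasp point.
Start: joints at [-1.41, 0.599, -0.003, 1.599, 0.002, 0.943, -0.08], TCP at [0.171, 0.705, 0.195] pointing down, gripper open.
Joint ranges: [-2.57, 2.57], [-0.35, 1.97], [-1.29, 1.29], [0.11, 2.56], [-1.05, 4.19], [0.11, 1.86], [-2.63, 2.63]. Speed limits (rad/s): [2.22, 2.22, 3.01, 3.01, 3.14, 3.14, 3.14].

INTERFACE

Orientations are given as a rotation vector (axis times angle).
In Python, from bench import arm, vision, workorder gives the robot as it stands.
- The arm moves only by the shell command python3 -m pendant 'ROWS' [OPENING] [FORCE]. ROWS is JSON, one flat list of numbers, 4 for each row, row after row: the shift along the tool's x, y, z in cm, then the turn about the tool's z in degrees. In form: [tx, ty, tz, roll, tx, ty, tz, roll, ...]. A call has 1 to 10 rows; each row shifts and turns the commanded pose from where the row before left it, along the tool's axes as they then stand; what a row does not reach is not made up. A row lasts 1/12 s, in which the tool goes at most 41.7 mm and 7.16 degrees, less where a joint would pass 70% of its speed; a pose out of reach is approached as far as the arm can. A call is refused whole if a number of a shift passes 4.17 or a number of a turn 7.16, either way. A call with a gripper value outside its range is refused whole. OPENING is the finger opening in cm, from 0 to 9.3, set as the call begins (- or left out, the last holds). The fingers move at their own pace and stop on an object; FORCE is the grip in N (left out, the last holds). Time passes only in rows, so rows that do not move let the fingers close. It gives the time, the measured TCP pose, the force and the opening at its end, in the units of the state.
- arm.observe(): the state, without advancing time (a new reading comes with each control period).
- vision.grab_frame(name): name is "scene" or "side" or "wrist"; returns a dict with "image" (420x560x3 uint8, red, green, blue), "fx", "fy", "cx", "cy" (pixels), "dist_coeffs" ([k1, k2, p1, p2, k3] as OpenCV has them; the pictures are not rectified), "position" and "rotation" of the camera in the world. Camera axes: x right, y down, z forward; pixel columns grow to the right and rows downward; lengths in m; the calibration is good to about 2 mm. A picture is of the moment at which its call begins. There is no depth.
- workorder.hand_in(): hands the job in, once; it reports no verdict.
Trained networks look in a picture, given as the dict that the camera call returned (one of the last four; its "shot" number tells which), for a name from the list of things; names that differ only in an ending like _2 or _b are one class to them, and where a whole thing is asked for, a point or a joint stands for the part that bears it (a point fixed in the world has none). Each returns a list of dicts, best first, with "p" (0 to 1); they miss things now and then, are a little off and sometimes report something else, mostly with a low value. They report only what shows in the picture. A call takes as long as a camera call.
- vision.masks_of(label, picture): "pixels" (420x560 bool, what is visible of it) and "centre" ([column, row] in pixels, amid what is visible of it).
- vision.spot_point(label, picture): "centre" ([column, row] in pixels: a listed point, or the origin of a listed thing).
The state is a dict: "time_s": time; "joint_pos": joint angles; "qvel": joint speeds; "joint_torque": joint torques, N m; "eef_pos": TCP position; "tool_rot": TCP orientation; "ft_force": force on the tool from outside, world axes, zero at the start; "ft_torque": the same for the moment, N m; "grip_width": finger opening in m.
Only numpy, scipy, OpenCV 4.12 (cv2) and the standard library are available. Lean on these libraries where they do the work, as an engineer would, in place of code of your own. Each camera call takes 0.05 s, during which the arm holds its last target.

TASK

The small interferometer head rocks, because one of its four feet is too short and the opposite one hangs in the air. Push the wooden wedge along the table with your fingertips, thin end first, under the short foot just until the instrument stands level and the rocking stops, then take the hand away. Do not lift the wedge or the instrument, do not shove the instrument out of place, and leave the other things on the table where they are.

Things in the scene. Friction and masses are not known exactly. Their poses are not given: they have to be found in the camera images.
- instrument: small interferometer head, 2.4 kg, loose: cream housing 100 x 170 mm, top at 143 mm, dark lens barrel on its +x face, on a plate (underside at 38 mm) with four rubber-tipped feet. Origin: centre between the feet at the level of the three good soles; z up. Feet at x +-70, y +-100 mm; the one at (+70, -100) is 8 mm short: it leans 70 mrad that way, about the diagonal of its neighbours
- short_foot (a point): lowest point of the short foot: a rubber ball of radius 11 mm under a 10 mm steel screw whose dark head, 22 mm wide, shows above the plate's corner. On the table at the start; 8 mm above it when level. Once level, the wedge gets about twice as hard to push, and with 10 to 20 N the whole instrument slides
- far_foot (a point): lowest point of the sole of the diagonally opposite foot, at (-70, +100) mm: about 8 mm in the air at the start, on the table when the rocking has stopped
- wedge: wooden wedge 110 mm long, 50 mm wide, 60 g, lying flat. Origin: centre of its underside; x points to the thin end, z up. Top slopes from 18 mm high at the thick end (x = -55 mm) to 1.5 mm at the thin end (x = +55). Level with the short foot about 43 mm back from the thin end. Starts 25 to 80 mm short of the foot, thin end roughly towards it. Driving it under takes 3 to 15 N; it stays put
- wedge_thick_end (a point): middle of the upright face of the wedge's thick end (50 mm wide, 18 mm high), 9 mm above the table. Push here; two fingertips set some way apart on this face also steer it
- lens_cell: bystander: dark round lens cell lying flat, 52 mm across, 22 mm high; origin under its centre. Leave it alone.
- mouse: bystander: black computer mouse 95 x 56 x 32 mm, origin under its centre. Leave it alone.
- screwdriver: bystander: screwdriver about 150 mm long lying on the table. Leave it alone.

How it is judged:
By the outcome, as a careful person would: the job done as asked, in the order asked, and still so for the second after the job is handed in, with the robot touching nothing.
It also fails if it takes over 48 s, if anything falls off the work surface, if the arm or the gripper's body presses on something with over 40 N, if the wrist force passes 120 N, or if a joint passes its speed limit or range.

## Working session

There is one attempt and no reset: what is moved stays moved. The work goes in short steps, Python scripts to look and compute and a shell command to move; the robot and the scene stay as the last step left them, time stands still between calls to the robot, and variables do not carry over. Pictures are saved under pics/ and viewed, and the job is handed in when it is done.

```bash
mkdir -p pics; ls; cat > h.py <<'E'
import numpy as np, cv2
from bench import arm, vision, workorder
def save(f,n): cv2.imwrite('pics/'+n+'.png', cv2.cvtColor(f['image'],cv2.COLOR_RGB2BGR))
def K(f): return np.array([[f['fx'],0,f['cx']],[0,f['fy'],f['cy']],[0,0,1.]])
def R(f):
    r=np.array(f['rotation'],float)
    return r if r.shape==(3,3) else cv2.Rodrigues(r)[0]
def ray(f,px):
    u=cv2.undistortPoints(np.array([[px]],float),K(f),np.array(f['dist_coeffs'],float))[0,0]
    return np.array(f['position']),R(f)@np.array([u[0],u[1],1.])
def onz(f,px,z):
    p,d=ray(f,px); return p+d*(z-p[2])/d[2]
def tri(l):
    A=0;b=0
    for f,px in l:
        p,d=ray(f,px); d=d/np.linalg.norm(d); M=np.eye(3)-np.outer(d,d); A=A+M; b=b+M@p
    return np.linalg.solve(A,b)
def proj(f,P):
    Rc=R(f).T; t=-Rc@np.array(f['position'])
    return cv2.projectPoints(np.array(P,float).reshape(-1,3),cv2.Rodrigues(Rc)[0],t,K(f),np.array(f['dist_coeffs'],float))[0].reshape(-1,2)
E
python3 - <<'E'
from h import *
print(arm.observe())
Z=dict(instrument=0.0,short_foot=0,far_foot=.008,wedge=0,wedge_thick_end=.009,lens_cell=0,mouse=0,screwdriver=0.01)
for c in ['scene','side','wrist']:
    f=vision.grab_frame(c); save(f,c+'0'); print(c,np.round(f['position'],3),np.round(R(f)[:,2],2))
    for n,z in Z.items():
        for r in vision.spot_point(n,f)[:2]: print(n,round(r['p'],2),np.round(r['centre'],1),np.round(onz(f,r['centre'],z),4))
E
```

```text
pics
{'time_s': 0.0, 'joint_pos': array([-1.4096825 ,  0.60014765, -0.00255511,  1.60011256,  0.00182527,
        0.94292165, -0.07980526]), 'qvel': array([-0.00116705, -0.00012832,  0.0001934 ,  0.00183465,  0.00113032,
        0.00149809,  0.00140161]), 'joint_torque': array([-2.66034212e-04, -7.65067363e+01,  1.49703495e+00, -2.52353811e+01,
       -5.24552213e-02,  1.66683557e-02,  1.63270211e-04]), 'eef_pos': array([0.17069121, 0.70407775, 0.19424976]), 'tool_rot': array([-3.72552322e-01, -3.11939370e+00,  2.49280697e-03]), 'ft_force': array([-0.12864659,  0.20002539, -0.37356796]), 'ft_torque': array([0.00537492, 0.03666084, 0.0157781 ]), 'grip_width': 0.09293527874833511}
scene [0.978 0.243 0.699] [-0.5  -0.29 -0.82]
instrument 0.62 [331.2 209.6] [0.5033 0.0836 0.    ]
far_foot 0.9 [394.2 203.8] [0.4336 0.1903 0.008 ]
wedge 0.89 [237.5 192.1] [ 0.558  -0.1049  0.    ]
wedge_thick_end 0.64 [214.7 182.8] [ 0.5661 -0.1553  0.009 ]
wedge_thick_end 0.53 [153.  224.8] [ 0.7121 -0.2017  0.009 ]
lens_cell 0.7 [214.1 258.5] [ 0.7107 -0.0582  0.    ]
mouse 0.65 [250.8 156. ] [ 0.4592 -0.134   0.    ]
screwdriver 0.89 [152.5 224.3] [ 0.7121 -0.2027  0.01  ]
side [ 0.358 -0.425  0.618] [ 0.27  0.57 -0.78]
instrument 0.55 [232.6 200.2] [0.5031 0.0838 0.    ]
short_foot 0.6 [284.1 221.4] [ 0.5768 -0.0139  0.    ]
short_foot 0.34 [388.  273.4] [ 0.6962 -0.2038  0.    ]
far_foot 0.96 [186.8 179. ] [0.4326 0.1776 0.008 ]
far_foot 0.62 [233.1 201.3] [0.501  0.0739 0.008 ]
wedge 0.93 [294.5 257.3] [ 0.5566 -0.0985 -0.    ]
wedge_thick_end 0.71 [314.1 281.4] [ 0.5622 -0.1629  0.009 ]
lens_cell 0.66 [347.6 215.5] [ 0.7017 -0.0567  0.    ]
mouse 0.83 [255.4 297.1] [ 0.4569 -0.1414 -0.    ]
screwdriver 0.61 [389.1 272.4] [ 0.6937 -0.2066  0.01  ]
wrist [0.102 0.722 0.384] [ 0.25 -0.06 -0.97]
```

View pics/scene0.png

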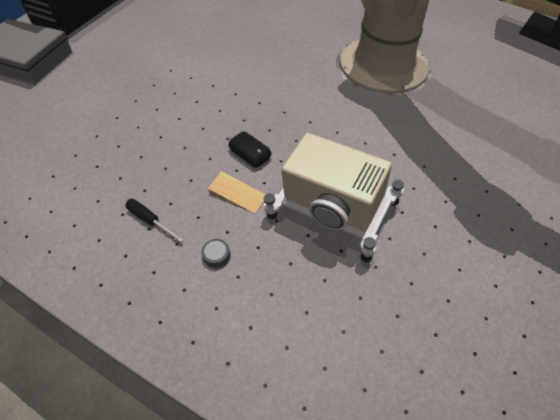

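View pics/side0.png

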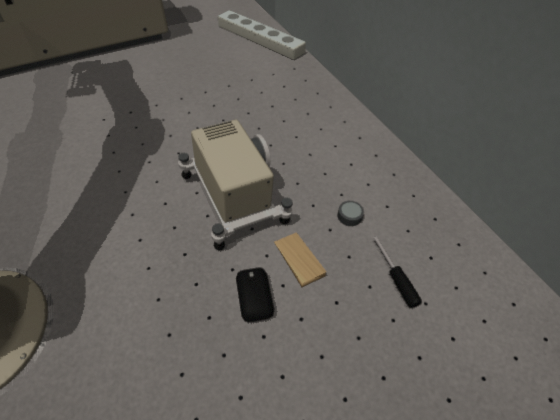

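```bash
python3 - <<'E'
from h import *
a=cv2.imread('pics/scene0.png')[140:260,180:420]; b=cv2.imread('pics/side0.png')[150:320,160:380]
cv2.imwrite('pics/c1.png',cv2.resize(a,None,fx=3.3,fy=3.3,interpolation=cv2.INTER_CUBIC))
cv2.imwrite('pics/c2.png',cv2.resize(b,None,fx=3.5,fy=3.5,interpolation=cv2.INTER_CUBIC))
E
```

```text
(no output)
```

View pics/c1.png

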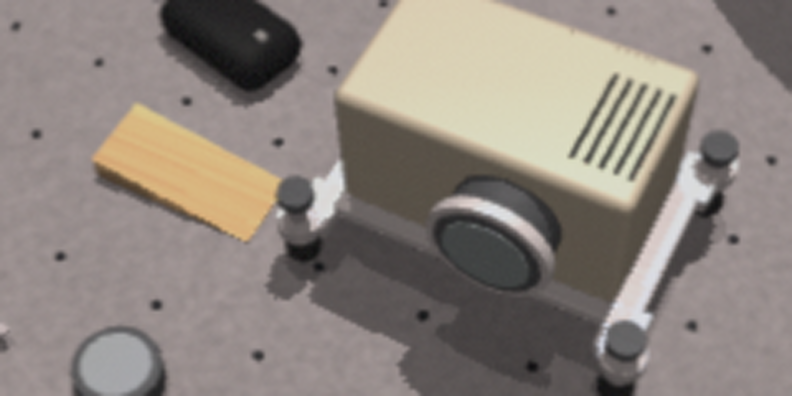

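View pics/c2.png

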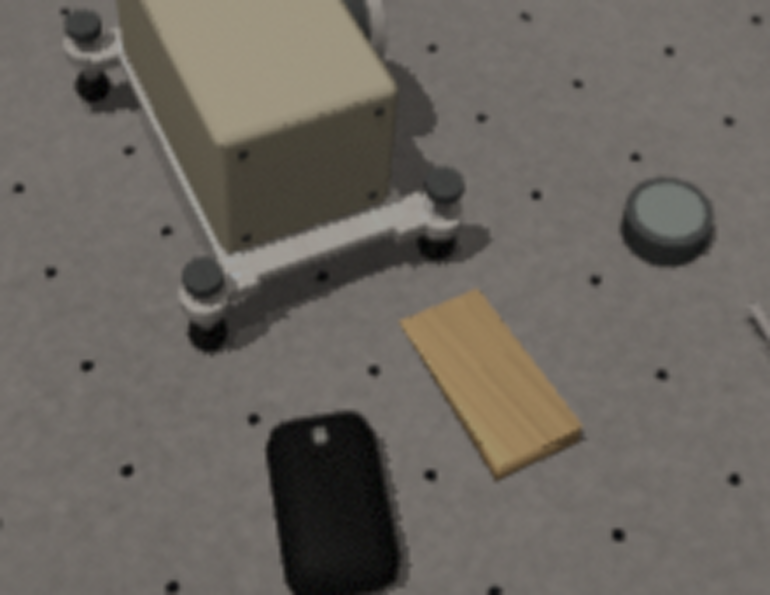

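```bash
cat > fit.py <<'E'
from h import *
from scipy.optimize import least_squares
CORN=dict(tnL=[.055,.025,.0015],tnR=[.055,-.025,.0015],tkL=[-.055,.025,.018],tkR=[-.055,-.025,.018],bkL=[-.055,.025,0],bkR=[-.055,-.025,0])
def wp(p,q): 
    c,s=np.cos(q[2]),np.sin(q[2]); return [q[0]+c*p[0]-s*p[1],q[1]+s*p[0]+c*p[1],p[2]]
def fitw(obs,q0=(.556,-.1,1.7)):
    r=lambda q: np.concatenate([proj(f,wp(CORN[n],q))[0]-px for f,n,px in obs])
    s=least_squares(r,q0); return s.x, s.fun.reshape(-1,2)
E
python3 - <<'E'
from fit import *
S=vision.grab_frame('scene'); D=vision.grab_frame('side')
A=lambda p,s,o:(np.array(p)+.5)/s-.5+o
s=[(S,n,A(p,3.3,[180,140])) for n,p in dict(tkL=(137,103),tkR=(95,160),tnR=(248,241)).items()]
d=[(D,n,A(p,3.5,[160,150])) for n,p in dict(tnL=(402,322),tnR=(480,290),tkL=(498,465),tkR=(582,430)).items()]
for o in (s,d,s+d):
    q,r=fitw(o); print(np.round(q,4),np.round(r,1).tolist())
# heads of feet screws: triangulate
for n,a,b in [('short',(295,193),(443,185)),('far?',(718,150),None),('px',(626,340),None)]:
    if b: print(n,tri([(S,A(a,3.3,[180,140])),(D,A(b,3.5,[160,150]))]))
print('ballS',onz(S,A((302,244),3.3,[180,140]),.011),onz(D,A((437,242),3.5,[160,150]),.011))
for n in ['lens_cell','mouse','instrument']:
    m=[vision.masks_of(n,f)[0] for f in (S,D)]
    print(n,[(round(x['p'],2),np.round(x['centre'],1)) for x in m])
E
```

```text
[ 0.5622 -0.1005  1.6   ] [[0.0, 0.2], [-0.4, -0.4], [0.4, 0.2]]
[ 0.5625 -0.1052  1.5767] [[-0.2, -0.2], [0.2, -0.2], [-0.3, 0.7], [0.3, -0.4]]
[ 0.5624 -0.1034  1.5866] [[-0.8, -0.4], [-1.5, -1.2], [-1.2, -0.1], [-0.9, -0.7], [-0.6, -0.9], [-0.5, -0.2], [-0.1, -1.4]]
short [ 0.57844102 -0.01544694  0.06113433]
ballS [ 0.57702316 -0.01255623  0.011     ] [ 0.57651536 -0.01566199  0.011     ]
lens_cell [(0.74, array([215.2, 254.3])), (0.56, array([349.1, 210.2]))]
mouse [(0.91, array([249.2, 150.1])), (0.68, array([233.9, 174.8]))]Traceback (most recent call last):
  File "<stdin>", line 13, in <module>
IndexError: list index out of range
```

```bash
python3 -m pendant '[-3.42,-2.3,-0.5,0,-3.42,-2.3,-0.5,0,-3.42,-2.3,-0.5,0,-3.42,-2.3,-0.5,0,-3.42,-2.3,-0.5,0,-3.42,-2.3,-0.5,0,-3.42,-2.3,-0.5,0,-3.42,-2.3,-0.5,0,-3.42,-2.3,-0.5,0,-3.42,-2.3,-0.5,0]' 1.2 10
```

```text
time_s: 2.58
eef_pos: [0.4501, 0.3989, 0.2457]
tool_rot: [0.372, 3.119, 0.001]
ft_force: [0.7, 0.8, -0.8]
grip_width: 0.0314
```

```bash
python3 -m pendant '[-1.66,-3.68,0,0,-1.66,-3.68,0,0,-1.66,-3.68,0,0,-1.66,-3.68,0,0,-1.66,-3.68,0,0,-1.66,-3.68,0,0,-1.66,-3.68,0,0,-1.66,-3.68,0,0,-1.66,-3.68,0,0,-1.66,-3.68,0,0]' && python3 -m pendant '[-1.66,-3.68,0,0,-1.66,-3.68,0,0,-1.66,-3.68,0,0,-1.66,-3.68,0,0,-1.66,-3.68,0,0,0,0,0,7,0,0,0,7,0,0,0,7,0,0,0,7,0,0,0,7]' && python3 -m pendant '[0,0,0,7,0,0,0,7,0,0,0,7,0,0,0,7,0,0,0,7,0,0,0,6.5,0,0,0,0]'
```

```text
time_s: 3.42
eef_pos: [0.5237, 0.0018, 0.2455]
tool_rot: [0.372, 3.119, 0.0]
ft_force: [0.4, -0.2, -0.1]
grip_width: 0.0116
time_s: 4.25
eef_pos: [0.5609, -0.1948, 0.2452]
tool_rot: [1.303, 2.859, 0.0]
ft_force: [-0.3, 0.2, 0.5]
grip_width: 0.012
time_s: 4.83
eef_pos: [0.5611, -0.1943, 0.2451]
tool_rot: [2.229, 2.214, -0.0]
ft_force: [0.3, 0.7, -0.2]
grip_width: 0.0124
```

```bash
python3 - <<'E'
from h import *
s=arm.observe(); print(s['time_s'],s['eef_pos'],s['joint_pos'],cv2.Rodrigues(s['tool_rot'])[0])
f=vision.grab_frame('wrist'); save(f,'w1'); f=vision.grab_frame('side'); save(f,'s1')
E
```

```text
4.8333 [ 0.56112611 -0.1943474   0.24513635] [-0.13194898  0.42394139  0.53066037  1.87602051 -0.26634719  0.91169934
  0.51788685] [[ 6.83273988e-03  9.99976653e-01  7.91397965e-05]
 [ 9.99976645e-01 -6.83272799e-03 -1.49518684e-04]
 [-1.48974452e-04  8.01595705e-05 -9.99999986e-01]]
```

View pics/w1.png

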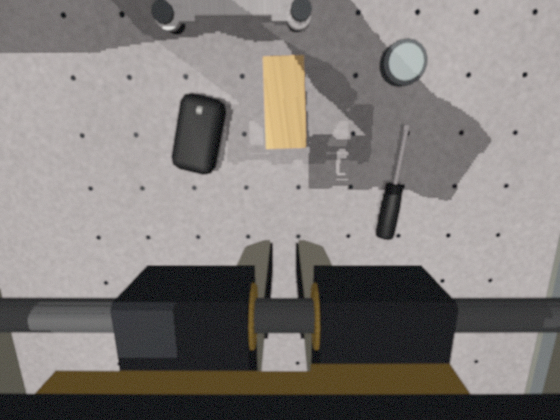

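View pics/s1.png

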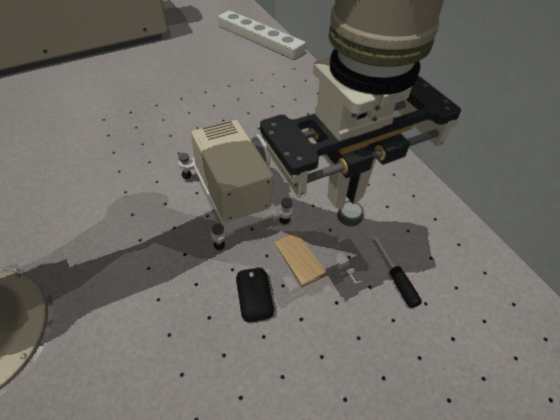

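```bash
python3 - <<'E'
from fit import *
f=vision.grab_frame('wrist')
a=f['image'][0:200,150:400,::-1]
cv2.imwrite('pics/w1c.png',cv2.resize(a,None,fx=3,fy=3,interpolation=cv2.INTER_CUBIC))
for q in ([.5622,-.1005,1.6],[.5625,-.1052,1.5767]): print([(n,np.round((proj(f,wp(CORN[n],q))[0]-[150,0]+.5)*3-.5)) for n in CORN])
for n in ['short_foot','wedge','wedge_thick_end']: print(n,[(round(r['p'],2),np.round(r['centre'],1),onz(f,r['centre'],dict(wedge_thick_end=.009).get(n,0))) for r in vision.spot_point(n,f)[:2]])
print((proj(f,[[.577,-.014,.011],[.5784,-.0154,.061]])-[150,0])*3)
E
```

```text
[('tnL', array([339., 165.])), ('tnR', array([463., 162.])), ('tkL', array([348., 444.])), ('tkR', array([468., 441.])), ('bkL', array([350., 441.])), ('bkR', array([466., 438.]))]
[('tnL', array([343., 176.])), ('tnR', array([467., 176.])), ('tkL', array([346., 454.])), ('tkR', array([466., 454.])), ('bkL', array([348., 451.])), ('bkR', array([463., 450.]))]
short_foot [(0.88, array([299.2,  20.2]), array([ 0.5793668 , -0.00793885,  0.        ]))]
wedge [(0.73, array([288.6,  99.1]), array([ 0.56730592, -0.09729024,  0.        ]))]
wedge_thick_end [(0.73, array([287.6, 145.7]), array([ 0.56623609, -0.15429774,  0.009     ]))]
[[442.56952342  69.62094571]
 [452.73803146  32.24198707]]
```

View pics/w1c.png

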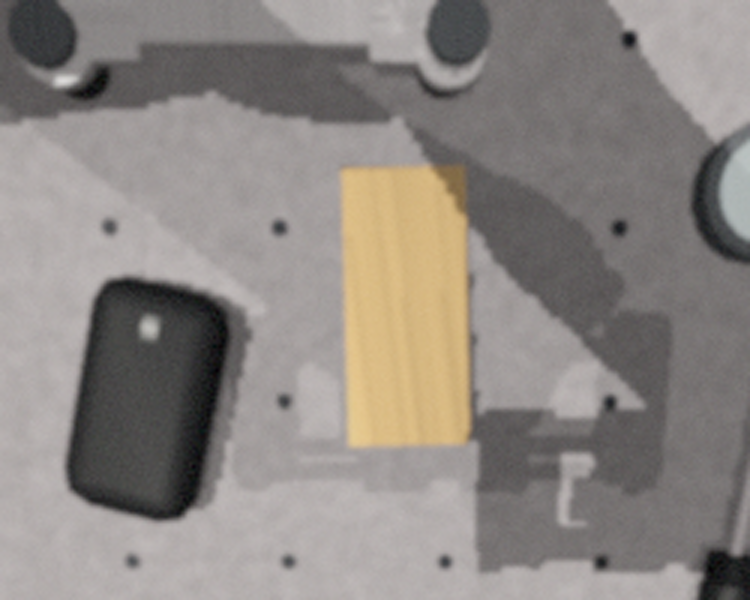

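```bash
python3 -m pendant '[0,0.4,0,-1.7,0,0,4,0,0,0,4,0,0,0,4,0,0,0,4,0,0,0,4,0,0,0,2.5,0,0,0,1.3,0,0,0,0,0]'; python3 - <<'E'
from h import *
for c in ['wrist','side']:
    f=vision.grab_frame(c); save(f,c[0]+'2')
s=arm.observe(); print(s['eef_pos'],cv2.Rodrigues(s['tool_rot'])[0][:,0],s['ft_force'])
E
```

```text
time_s: 5.88
eef_pos: [0.5635, -0.1942, 0.0039]
tool_rot: [-2.186, -2.251, 0.003]
ft_force: [-0.3, -0.9, 0.1]
grip_width: 0.0116
[ 0.56512223 -0.19495461  0.00708887] [-2.83405160e-02  9.99598291e-01  2.67205524e-04] [0.52907413 0.55961963 0.99348095]
```

View pics/w2.png

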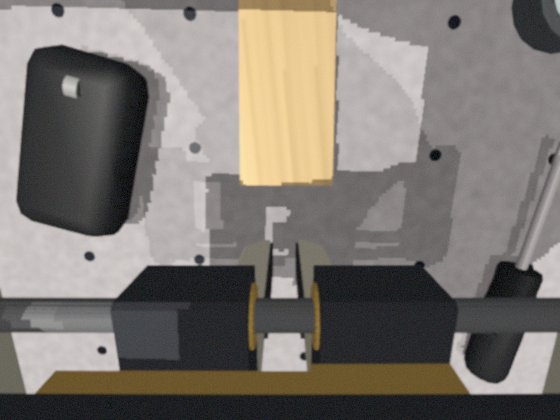

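View pics/s2.png

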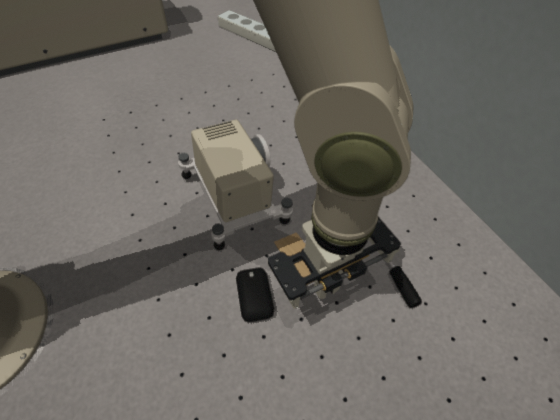

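```bash
python3 -m pendant '[0.7,0,0,0,0.7,0,0,0,0.5,0,0,0,0,0,0,0]'; python3 - <<'E'
from h import *
f=vision.grab_frame('wrist'); 
a=f['image'][150:310,190:380,::-1]
cv2.imwrite('pics/w3.png',cv2.resize(a,None,fx=3.5,fy=3.5,interpolation=cv2.INTER_CUBIC))
s=arm.observe(); print(s['eef_pos'],s['ft_force'])
for n in (.005,.018): print(onz(f,(286,200),n))
E
```

```text
time_s: 6.32
eef_pos: [0.5651, -0.1734, 0.008]
tool_rot: [2.188, 2.254, 0.002]
ft_force: [-0.2, 0.6, -0.3]
grip_width: 0.0121
[ 0.56502991 -0.17426172  0.0079276 ] [-0.12873312 -0.63237927 -0.51078111]
[ 0.5659159  -0.14805447  0.005     ]
[ 0.56570483 -0.14493158  0.018     ]
```

View pics/w3.png

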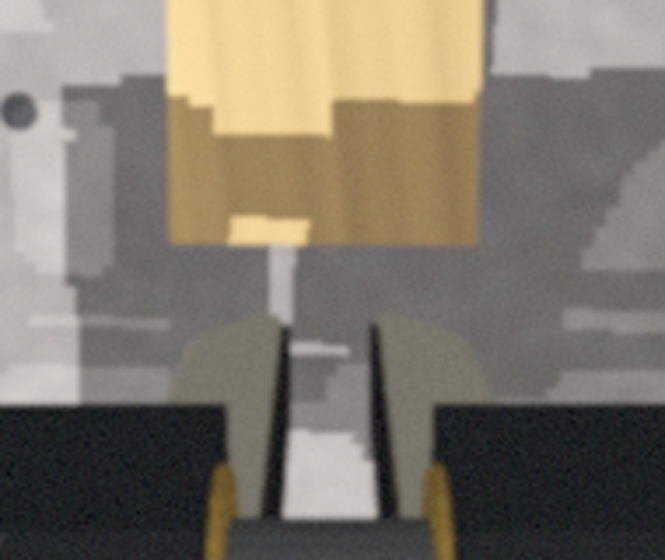

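```bash
python3 -m pendant '[0.4,0,0,0,0.4,0,0,0,0.2,0,0,0,0.1,0,0,0,0.2,-0.1,0,1,0.2,-0.1,0,1,0.2,-0.1,0,1,0,0,0,0]' 2.2; python3 - <<'E'
from h import *
f=vision.grab_frame('wrist'); 
a=f['image'][0:310,150:420,::-1]
cv2.imwrite('pics/w4.png',cv2.resize(a,None,fx=1.9,fy=1.9,interpolation=cv2.INTER_CUBIC))
s=arm.observe(); print(s['eef_pos'],s['ft_force'])
E
```

```text
time_s: 7.03
eef_pos: [0.5607, -0.1581, 0.007]
tool_rot: [-2.25, -2.192, 0.0]
ft_force: [0.3, -0.0, 0.4]
grip_width: 0.022
[ 0.56090656 -0.15839736  0.00710067] [-1.15082366  0.23201861  0.97506957]
```

View pics/w4.png

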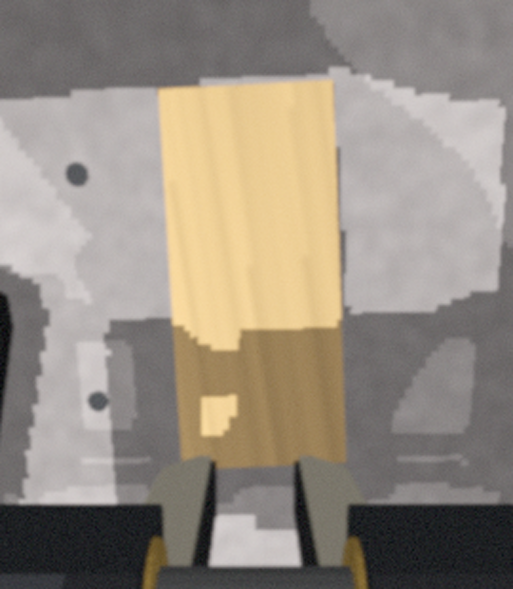

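```bash
cat > m.py <<'E'
from fit import *
def meas(f,pts,sc,off):
    obs=[(f,n,(np.array(p)+.5)/sc-.5+off) for n,p in pts.items()]
    q,r=fitw(obs); print('wedge',np.round(q,4),'deg',round(np.degrees(q[2]),1),'res',np.round(abs(r).max(),1)); 
    F=np.array([.577,-.013]); d=F-q[:2]; h=np.array([np.cos(q[2]),np.sin(q[2])]); print('foot fwd %.1f right %.1f mm'%(1e3*d@h,1e3*(d[0]*h[1]-d[1]*h[0])))
    s=arm.observe(); x=cv2.Rodrigues(s['tool_rot'])[0][:,0]; d=np.array(s['eef_pos'])[:2]-q[:2]
    print('tcp rel wedge fwd %.1f right %.1f, tool yaw %.1f'%(1e3*d@h,1e3*(d[0]*h[1]-d[1]*h[0]),np.degrees(np.arctan2(x[1],x[0]))),s['eef_pos'],s['ft_force'],s['time_s'])
    return q
E
python3 - <<'E'
from m import *
f=vision.grab_frame('wrist')
meas(f,dict(tnL=(159,88),tnR=(332,81),tkL=(181,468),tkR=(346,461)),1.9,[150,0])
E
```

```text
wedge [ 0.5626 -0.1016  1.5928] deg 91.3 res 1.3
foot fwd 88.3 right 16.4 mm
tcp rel wedge fwd -56.9 right -2.8, tool yaw 88.6 [ 0.56100995 -0.15861003  0.00711806] [-0.08342429 -0.67328225 -0.21904543] 7.1333
```

```bash
python3 -m pendant '[0.25,0,0,0,0.2,-0.1,0,1,0.2,-0.1,0,1,0.2,-0.1,0,1,0.2,-0.1,0,1,0.2,-0.1,0,1,0.2,-0.1,0,1,0,0,0,0]'; python3 - <<'E'
from h import *
f=vision.grab_frame('wrist'); 
a=f['image'][0:310,150:420,::-1]
cv2.imwrite('pics/w5.png',cv2.resize(a,None,fx=1.9,fy=1.9,interpolation=cv2.INTER_CUBIC))
s=arm.observe(); print(s['eef_pos'],s['ft_force'])
E
```

```text
time_s: 7.8
eef_pos: [0.5558, -0.1431, 0.0071]
tool_rot: [-2.361, -2.071, 0.0]
ft_force: [-0.4, 0.6, 0.0]
grip_width: 0.022
[ 0.55592166 -0.1434156   0.00712615] [-0.32006459  0.45053844  0.04249777]
```

View pics/w5.png

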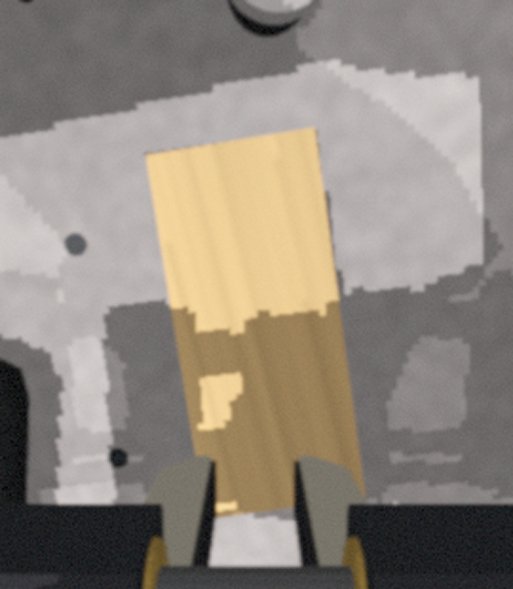

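```bash
python3 - <<'E'
from m import *
f=vision.grab_frame('wrist')
q=meas(f,dict(tnL=(147,154),tnR=(315,128),tkR=(362,490)),1.9,[150,0])
s=arm.observe(); R_=cv2.Rodrigues(s['tool_rot'])[0]
for t in ([0,0,0],[.0075,0,0],[0,.011,0],[0,-.011,0],[.0075,.011,0],[-.0075,.011,0],[.0075,.011,-.02]): print(t,np.round((proj(f,s['eef_pos']+R_@np.array(t))[0]-[150,0]+.5)*1.9))
print([(n,np.round((proj(f,wp(CORN[n],q))[0]-[150,0]+.5)*1.9)) for n in CORN])
f=vision.grab_frame('side'); save(f,'s5')
a=f['image'][180:330,200:420,::-1]
cv2.imwrite('pics/s5.png',cv2.resize(a,None,fx=3.5,fy=3.5,interpolation=cv2.INTER_CUBIC))
f=vision.grab_frame('scene')
a=f['image'][120:270,120:340,::-1]
cv2.imwrite('pics/c5.png',cv2.resize(a,None,fx=3.5,fy=3.5,interpolation=cv2.INTER_CUBIC))
E
```

```text
wedge [ 0.5624 -0.1013  1.5897] deg 91.1 res 3.5
foot fwd 88.0 right 16.2 mm
tcp rel wedge fwd -42.3 right -7.2, tool yaw 82.6 [ 0.55603229 -0.14365249  0.00717001] [ 0.34361774 -0.50103148 -0.90850074] 7.9
[0, 0, 0] [255. 461.]
[0.0075, 0, 0] [255. 438.]
[0, 0.011, 0] [289. 461.]
[0, -0.011, 0] [221. 461.]
[0.0075, 0.011, 0] [290. 438.]
[-0.0075, 0.011, 0] [289. 482.]
[0.0075, 0.011, -0.02] [293. 461.]
[('tnL', array([145., 152.])), ('tnR', array([316., 125.])), ('tkL', array([204., 519.])), ('tkR', array([365., 497.])), ('bkL', array([209., 495.])), ('bkR', array([356., 475.]))]
```

View pics/s5.png

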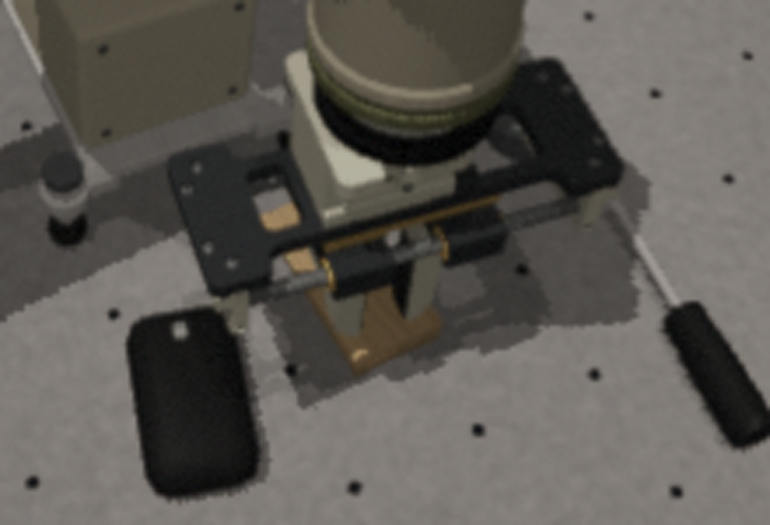

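View pics/c5.png

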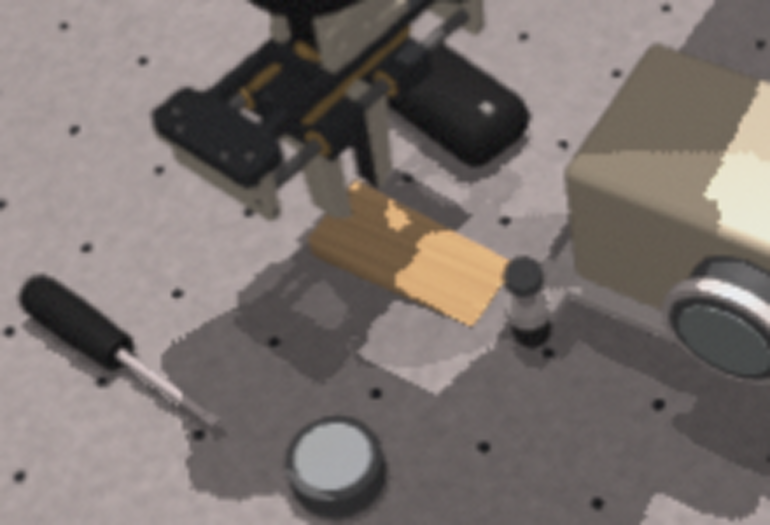

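```bash
python3 - <<'E'
from m import *
S=vision.grab_frame('scene'); D=vision.grab_frame('side'); W=vision.grab_frame('wrist')
A=lambda p,s,o:(np.array(p)+.5)/s-.5+o
for a,b in (((335,212),(422,312)),((378,182),(350,330))):
    print(tri([(S,A(a,3.5,[120,120])),(D,A(b,3.5,[200,180]))]))
s=arm.observe();R_=cv2.Rodrigues(s['tool_rot'])[0]
for z in (0,.01,.02):
  for y in (.02,-.02):
    P=s['eef_pos']+R_@np.array([0,y,0])+[0,0,z]; print(z,y,np.round(P,4),(proj(S,P)[0]-[120,120]+.5)*3.5,(proj(D,P)[0]-[200,180]+.5)*3.5)
E
```

```text
[ 0.5745844  -0.15045788  0.02752192]
[ 0.53939003 -0.14267436  0.02297761]
0 0.02 [ 0.5759 -0.1465  0.0072] [336.44451351 240.37178231] [408.3214279  322.70641862]
0 -0.02 [ 0.5362 -0.1414  0.0072] [380.90356995 198.38579778] [336.14787568 344.06193253]
0.01 0.02 [ 0.5759 -0.1465  0.0172] [334.1973371 229.8432657] [410.00132802 313.02384666]
0.01 -0.02 [ 0.5362 -0.1414  0.0172] [379.11114342 187.69148631] [337.01501843 334.51394136]
0.02 0.02 [ 0.5759 -0.1465  0.0272] [331.91075986 219.11895375] [411.71948606 303.11698618]
0.02 -0.02 [ 0.5362 -0.1414  0.0272] [377.28813951 176.80355354] [337.90219156 324.74187537]
```

```bash
python3 -m pendant '[0,0,-0.8,0,-1.75,0.65,0,0,-1.75,0.65,0,0,0,0,0,-4.25,0,0,0,-4.25,0,0,0.5,0,0,0,0.4,0,0,0,0,0]'; python3 -m pendant '[0,0,0.3,0,0,0,0.3,0,0,0,0.2,0,0,0,0,0]'; python3 - <<'E'
from h import *
s=arm.observe();print(s['eef_pos'],s['ft_force'],s['joint_torque'])
f=vision.grab_frame('wrist'); 
a=f['image'][0:310,150:420,::-1]
cv2.imwrite('pics/w6.png',cv2.resize(a,None,fx=1.9,fy=1.9,interpolation=cv2.INTER_CUBIC))
f=vision.grab_frame('side')
a=f['image'][180:330,200:420,::-1]
cv2.imwrite('pics/s6.png',cv2.resize(a,None,fx=3.5,fy=3.5,interpolation=cv2.INTER_CUBIC))
E
```

```text
time_s: 8.82
eef_pos: [0.564, -0.1799, 0.0055]
tool_rot: [-2.202, -2.239, 0.0]
ft_force: [-0.8, -0.0, -0.8]
grip_width: 0.0223
time_s: 9.15
eef_pos: [0.5641, -0.18, -0.0024]
tool_rot: [-2.2, -2.242, 0.001]
ft_force: [0.8, -0.2, -0.3]
grip_width: 0.0217
[ 0.5641492  -0.17997195 -0.00238511] [ 0.82685752 -0.22801295 -0.26427566] [ 9.54232248e-02 -7.03240228e+01  7.02714890e+00 -1.09370497e+01
 -4.72235726e-02 -2.15097464e-02  1.93138240e-02]
```

View pics/w6.png

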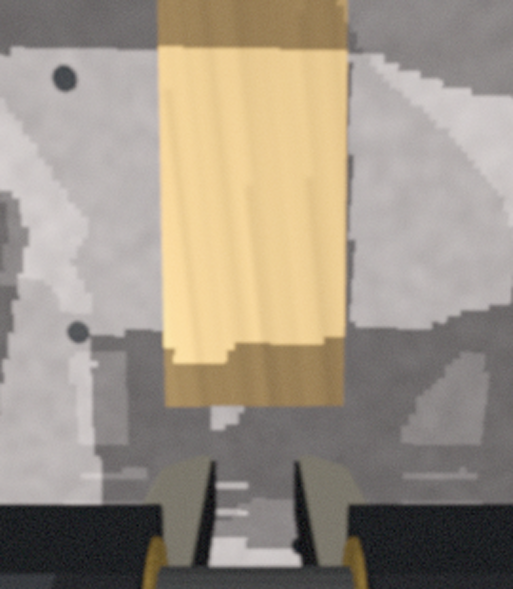

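View pics/s6.png

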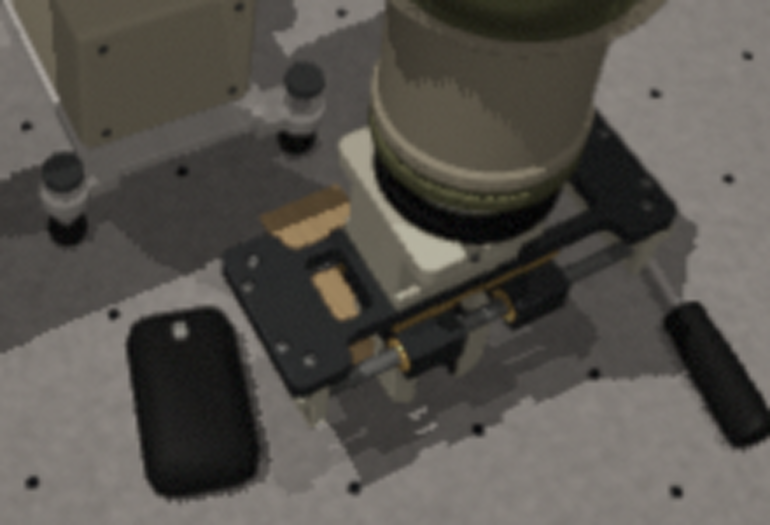

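```bash
python3 -m pendant '[0,0,0.2,0,0,0,0.2,0,0,0,0,0]'; python3 -m pendant '[0,0,0.2,0,0,0,0.2,0,0,0,0,0]'
```

```text
time_s: 9.5
eef_pos: [0.5642, -0.1801, -0.0062]
tool_rot: [-2.2, -2.242, 0.0]
ft_force: [0.5, 0.4, 0.4]
grip_width: 0.0221
time_s: 9.75
eef_pos: [0.5642, -0.1801, -0.0102]
tool_rot: [-2.2, -2.242, 0.0]
ft_force: [-0.1, 0.2, 0.1]
grip_width: 0.0219
```

```bash
python3 -m pendant '[0,0,0.1,0,0,0,0.1,0,0,0,0,0]'; python3 - <<'E'
from h import *
S=vision.grab_frame('scene');D=vision.grab_frame('side'); W=vision.grab_frame('wrist')
for n,f,r in (('c7',S,(120,170,230,120)),('s7',D,(260,240,360,310))): 
    a=f['image'][r[1]:r[3],r[0]:r[2],::-1] if n=='s7' else f['image'][120:240,120:260,::-1]
    cv2.imwrite('pics/%s.png'%n,cv2.resize(a,None,fx=5,fy=5,interpolation=cv2.INTER_CUBIC))
E
```

```text
time_s: 10.0
eef_pos: [0.5643, -0.1802, -0.012]
tool_rot: [-2.2, -2.242, 0.0]
ft_force: [0.1, 0.3, -0.3]
grip_width: 0.0216
```

View pics/c7.png

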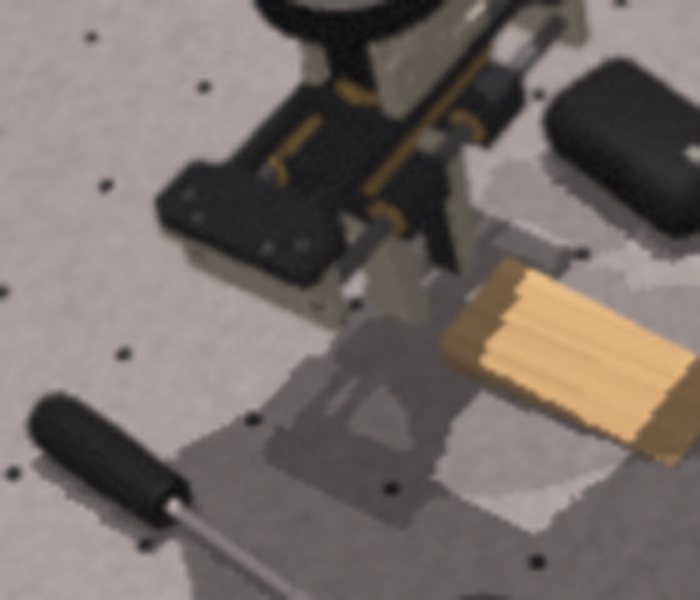

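View pics/s7.png

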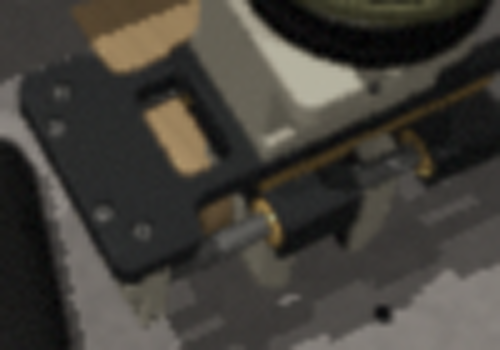

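```bash
python3 - <<'E'
from h import *
S=vision.grab_frame('scene')
for p in ((405,320),(455,272)):
    P,d=ray(S,(np.array(p)+.5)/5-.5+[120,120])
    for y in (-.188,-.18,-.172): print(p,P+d*(y-P[1])/d[1])
E
```

```text
(405, 320) [ 0.57477863 -0.188      -0.00407895]
(405, 320) [ 0.58226335 -0.18        0.00896249]
(405, 320) [ 0.58974808 -0.172       0.02200393]
(455, 272) [ 0.53916227 -0.188      -0.00962386]
(455, 272) [ 0.54730799 -0.18        0.00352049]
(455, 272) [ 0.55545371 -0.172       0.01666484]
```

```bash
python3 -m pendant '[0.6,0,0,0,0.6,0,0,0,0.2,0,0,0,0.2,0,0,0,0.2,-0.1,0,1,0.2,-0.1,0,1,0.2,-0.1,0,1,0,0,0,0]'; cat > w.py <<'E'
import sys
from h import *
f=vision.grab_frame('wrist'); 
a=f['image'][0:310,150:420,::-1]
cv2.imwrite('pics/%s.png'%sys.argv[1],cv2.resize(a,None,fx=1.9,fy=1.9,interpolation=cv2.INTER_CUBIC))
s=arm.observe(); print(s['eef_pos'],s['ft_force'])
E
python3 w.py w8
```

```text
time_s: 10.87
eef_pos: [0.5608, -0.1578, -0.0119]
tool_rot: [-2.26, -2.182, 0.0]
ft_force: [0.6, 1.0, 0.1]
grip_width: 0.022
[ 0.5609162  -0.1579151  -0.01186398] [-0.02473029 -0.01950038  0.61382357]
```

View pics/w8.png

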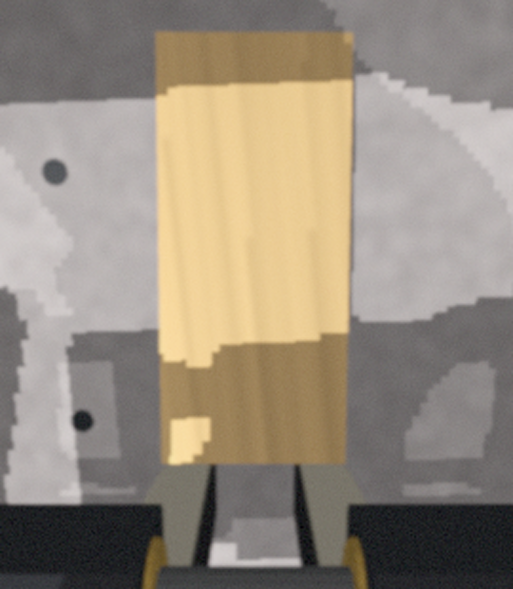

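```bash
cat > ms.py <<'E'
import sys,json
from m import *
f=vision.grab_frame('wrist'); meas(f,json.loads(sys.argv[1]),1.9,[150,0])
E
python3 ms.py '{"tnL":[155,32],"tnR":[352,32],"tkL":[161,464],"tkR":[345,463]}'
python3 -m pendant '[0.2,-0.1,0,1,0.2,-0.1,0,1,0.2,-0.1,0,1,0.2,-0.1,0,1,0.2,-0.1,0,1,0,0,0,0]'; python3 w.py w9
```

```text
wedge [ 0.5629 -0.0931  1.5362] deg 88.0 res 0.8
foot fwd 80.5 right 11.3 mm
tcp rel wedge fwd -65.0 right 0.3, tool yaw 88.1 [ 0.56100481 -0.15808265 -0.01183768] [ 0.33427826 -0.2070215   1.04394799] 10.9667
time_s: 11.47
eef_pos: [0.5566, -0.1472, -0.0119]
tool_rot: [-2.352, -2.082, -0.0]
ft_force: [0.0, -0.6, -0.1]
grip_width: 0.022
[ 0.5566011  -0.14734082 -0.01191142] [ 0.15225548  0.44777429 -0.91329881]
```

View pics/w9.png

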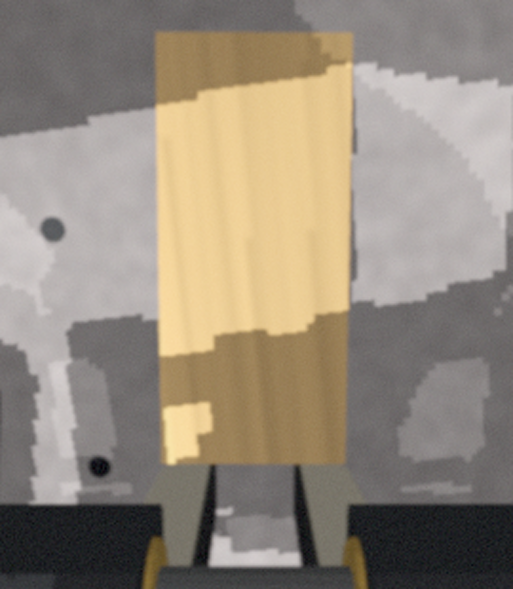

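```bash
python3 -m pendant '[0.2,-0.1,0,1.1,0.2,-0.1,0,1.1,0.2,-0.1,0,1.1,0,0,0,0]'; python3 - <<'E'
from m import *
f=vision.grab_frame('wrist');save(f,'w10')
S=vision.grab_frame('scene');D=vision.grab_frame('side')
for n,g,o in (('c10',S,(210,160)),('s10',D,(230,170))):
    a=g['image'][o[1]:o[1]+100,o[0]:o[0]+120,::-1]; cv2.imwrite('pics/%s.png'%n,cv2.resize(a,None,fx=6,fy=6,interpolation=cv2.INTER_CUBIC))
s=arm.observe();print(s['eef_pos'],s['time_s'],cv2.Rodrigues(s['tool_rot'])[0][:2,0])
for g in (f,S,D):
  for n in ('short_foot','far_foot','instrument'):
    print(n,[(round(r['p'],2),np.round(r['centre'],1),onz(g,r['centre'],0.008 if n=='far_foot' else 0)) for r in vision.spot_point(n,g)[:2]])
E
```

```text
time_s: 11.85
eef_pos: [0.5544, -0.1409, -0.0119]
tool_rot: [-2.412, -2.013, -0.0]
ft_force: [-0.7, -0.2, 0.2]
grip_width: 0.0218
[ 0.55462523 -0.14131447 -0.01186105] 12.0 [0.17704735 0.98420233]
short_foot []
far_foot []
instrument [(0.68, array([551.3,  40.9]), array([ 0.70409775, -0.05648632,  0.        ]))]
short_foot [(0.8, array([272.2, 213.7]), array([ 5.69827755e-01, -1.47136916e-02,  1.11022302e-16])), (0.6, array([246.9, 199.4]), array([ 0.56444593, -0.07775846,  0.        ]))]
far_foot [(0.56, array([395.2, 204.1]), array([0.43328714, 0.19232628, 0.008     ])), (0.18, array([154.2, 222.2]), array([ 0.70575852, -0.20418631,  0.008     ]))]
instrument [(0.75, array([329.6, 208.5]), array([0.50240813, 0.07960627, 0.        ]))]
short_foot [(0.94, array([280.6, 221.5]), array([ 0.5702249 , -0.01103781,  0.        ]))]
far_foot [(0.95, array([188.1, 176.6]), array([0.43734963, 0.18341816, 0.008     ]))]
instrument [(0.89, array([233.1, 201.8]), array([0.5023722 , 0.07917825, 0.        ]))]
```

View pics/w10.png

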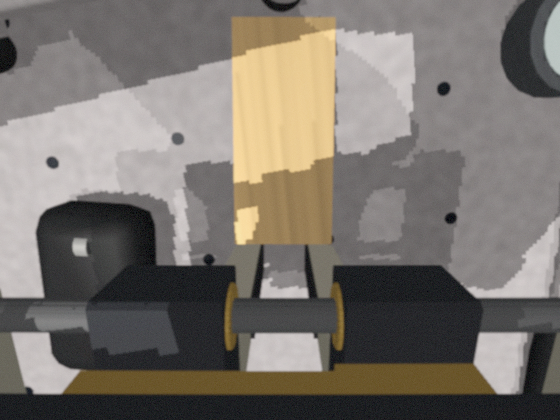

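View pics/c10.png

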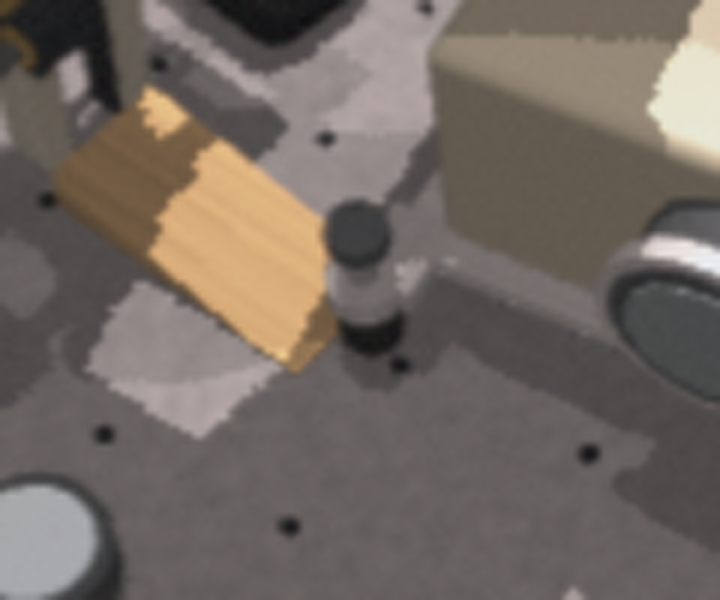

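View pics/s10.png

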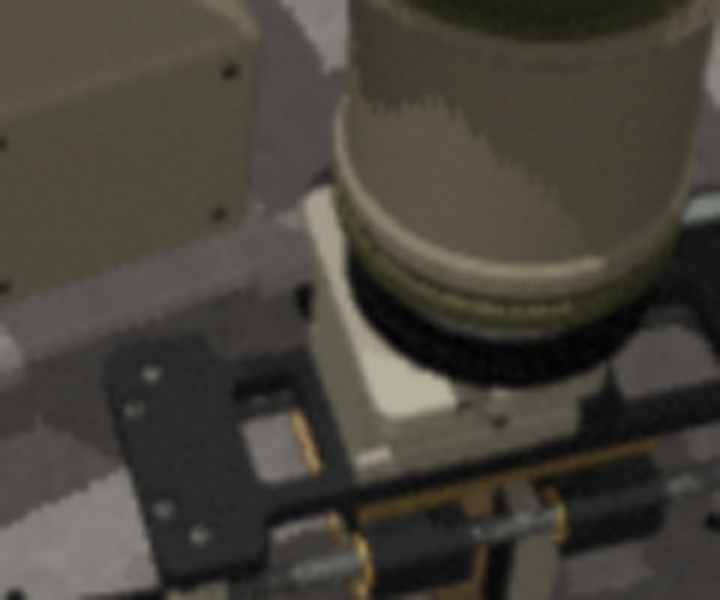

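```bash
python3 -m pendant '[0.3,0,0,0,0.3,0,0,0,0.3,0,0,0,0.3,0,0,0,0.3,0,0,0]';python3 -m pendant '[0.25,0,0,0,0.25,0,0,0,0.25,0,0,0,0.25,0,0,0]'; python3 -m pendant '[0.25,0,0,0,0.25,0,0,0]'; python3 w.py w11
```

```text
time_s: 12.87
eef_pos: [0.5572, -0.1296, -0.0116]
tool_rot: [2.41, 2.009, -0.003]
ft_force: [-1.0, -7.7, 0.6]
grip_width: 0.0219
time_s: 13.2
eef_pos: [0.5591, -0.1191, -0.0117]
tool_rot: [2.41, 2.011, -0.002]
ft_force: [-1.3, -7.1, 0.7]
grip_width: 0.0219
time_s: 13.37
eef_pos: [0.56, -0.114, -0.0117]
tool_rot: [2.41, 2.011, -0.002]
ft_force: [-1.4, -8.1, -0.3]
grip_width: 0.0218
[ 0.5600977  -0.11311379 -0.01178151] [ 0.48785812 -3.78839719  0.09657889]
```

View pics/w11.png

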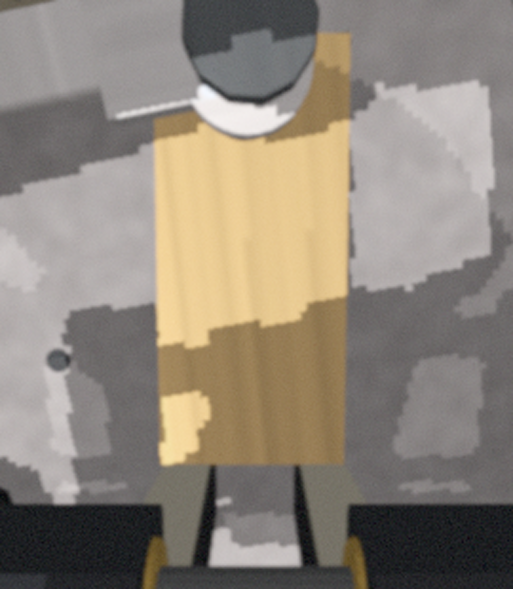

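```bash
python3 -m pendant '[0.2,0,0,0,0.2,0,0,0,0.2,0,0,0]';python3 -m pendant '[0.2,0,0,0,0.2,0,0,0,0.2,0,0,0]'; python3 -m pendant '[0.2,0,0,0,0.2,0,0,0]'; python3 - <<'E'
from h import *
S=vision.grab_frame('scene');D=vision.grab_frame('side');f=vision.grab_frame('wrist')
save(f,'w12')
for n,g,o in (('c12',S,(200,120)),('s12',D,(150,100))):
    a=g['image'][o[1]:o[1]+160,o[0]:o[0]+220,::-1]; cv2.imwrite('pics/%s.png'%n,cv2.resize(a,None,fx=3.6,fy=3.6,interpolation=cv2.INTER_CUBIC))
s=arm.observe();print(s['eef_pos'],s['time_s'],s['ft_force'])
E
```

```text
time_s: 13.67
eef_pos: [0.561, -0.1078, -0.0117]
tool_rot: [2.41, 2.011, -0.002]
ft_force: [-0.4, -6.5, -0.5]
grip_width: 0.0223
time_s: 13.92
eef_pos: [0.5621, -0.1019, -0.0118]
tool_rot: [2.41, 2.011, -0.002]
ft_force: [-1.7, -7.7, -0.2]
grip_width: 0.0221
time_s: 14.08
eef_pos: [0.5628, -0.0979, -0.0118]
tool_rot: [2.41, 2.011, -0.002]
ft_force: [-0.1, -6.3, -0.4]
grip_width: 0.0221
[ 0.56287417 -0.09708817 -0.0117764 ] 14.2333 [-0.24659046 -4.41089907  0.09999901]
```

View pics/c12.png

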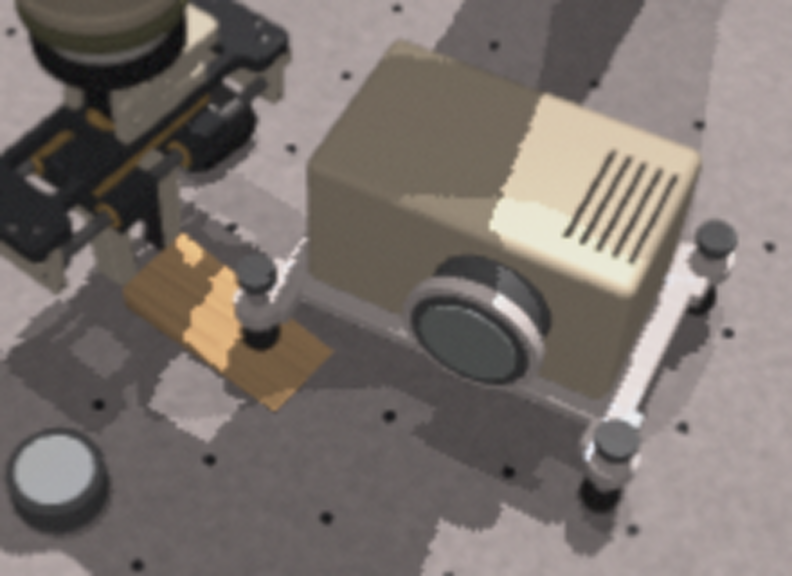

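View pics/s12.png

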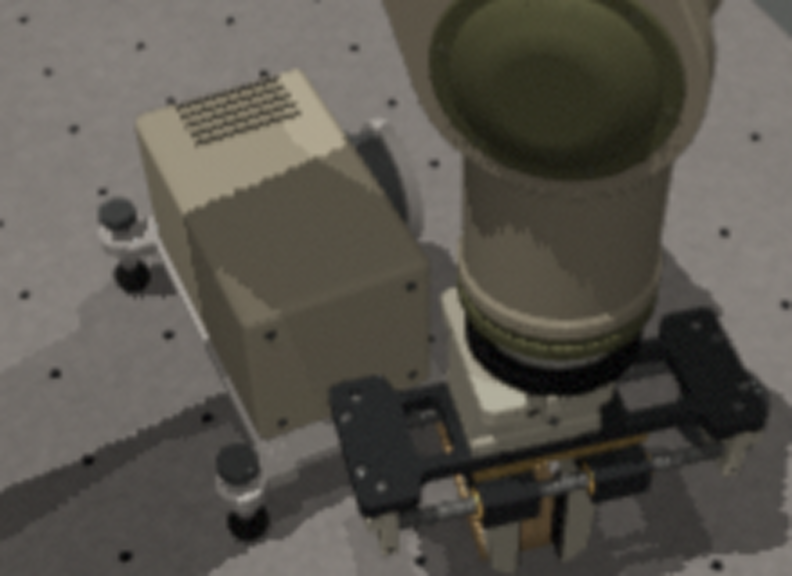

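```bash
for i in 1 ; do python3 -m pendant '[0.15,0,0,0,0.15,0,0,0]'|sed -n '2p;4p'; done; python3 -m pendant '[0.1,0,0,0,0.1,0,0,0]'|sed -n '2p;4p'; python3 -m pendant '[0.1,0,0,0]'|sed -n '2p;4p'
```

```text
eef_pos: [0.5633, -0.0946, -0.0118]
ft_force: [-0.7, -6.4, -0.2]
eef_pos: [0.5636, -0.0926, -0.0118]
ft_force: [-0.1, -6.8, 0.3]
eef_pos: [0.5638, -0.0916, -0.0118]
ft_force: [-0.0, -6.7, -0.9]
```

```bash
python3 -m pendant '[0.1,0,0,0]'|sed -n '2p;4p'; python3 -m pendant '[0.1,0,0,0]'|sed -n '2p;4p'; python3 - <<'E'
from h import *
S=vision.grab_frame('scene');D=vision.grab_frame('side');f=vision.grab_frame('wrist')
save(f,'w13')
for n,g,o in (('c13',S,(200,120)),('s13',D,(150,100))):
    a=g['image'][o[1]:o[1]+160,o[0]:o[0]+220,::-1]; cv2.imwrite('pics/%s.png'%n,cv2.resize(a,None,fx=3.6,fy=3.6,interpolation=cv2.INTER_CUBIC))
s=arm.observe();print(s['eef_pos'],s['time_s'],s['ft_force'])
E
```

```text
eef_pos: [0.5639, -0.0908, -0.0118]
ft_force: [0.3, -7.9, 0.4]
eef_pos: [0.5641, -0.0901, -0.0118]
ft_force: [-1.6, -8.6, -0.4]
[ 0.56413808 -0.08983669 -0.01178842] 14.9667 [-1.3817782  -6.58899221 -0.84421912]
```

View pics/c13.png

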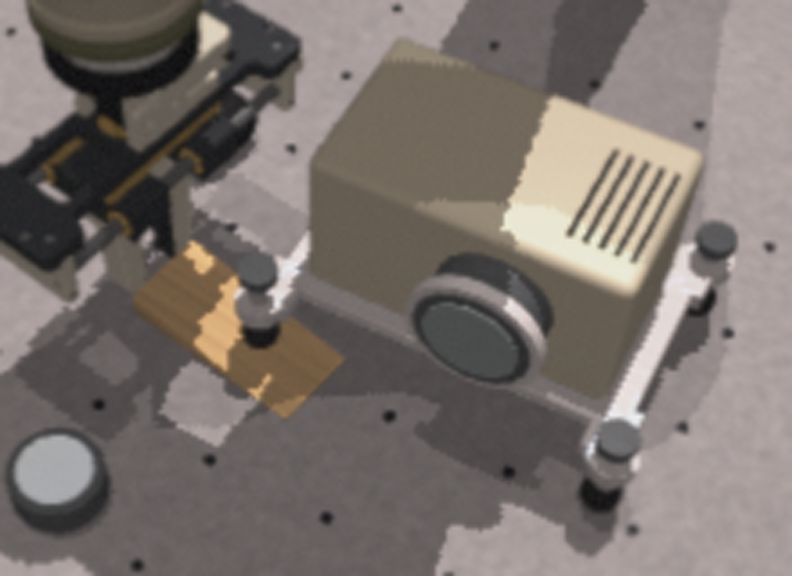

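View pics/s13.png

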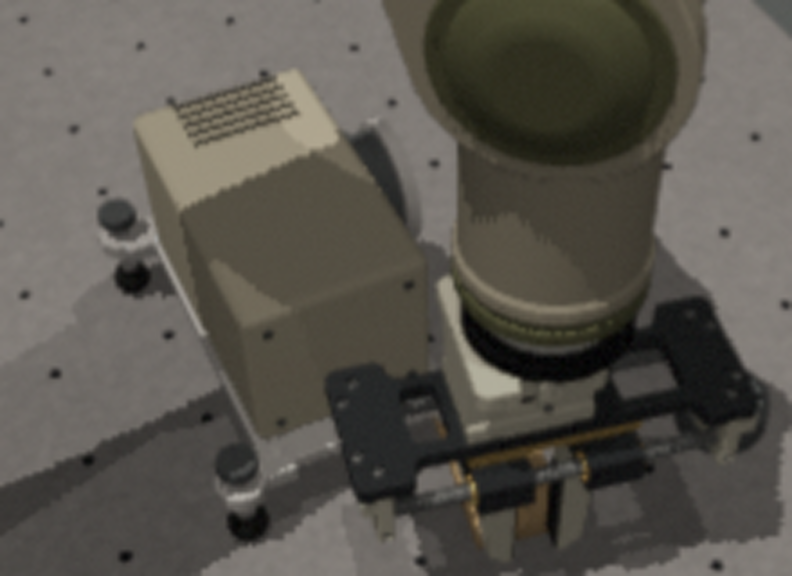

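View pics/w13.png

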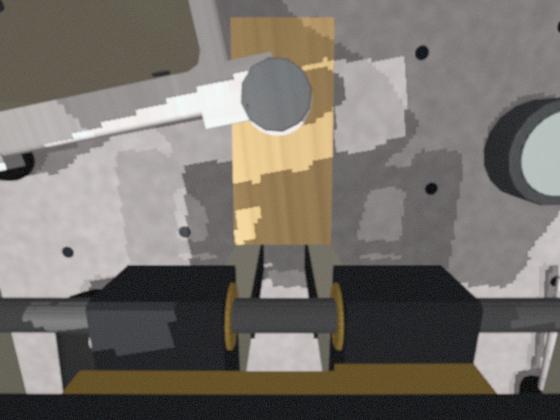

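```bash
python3 - <<'E'
import cv2
for n,m,o in (('c0','scene0',(200,120)),('s0','side0',(150,100))):
    g=cv2.imread('pics/%s.png'%m); a=g[o[1]:o[1]+160,o[0]:o[0]+220]; cv2.imwrite('pics/%s.png'%n,cv2.resize(a,None,fx=3.6,fy=3.6,interpolation=cv2.INTER_CUBIC))
E
```

```text
(no output)
```

View pics/c0.png

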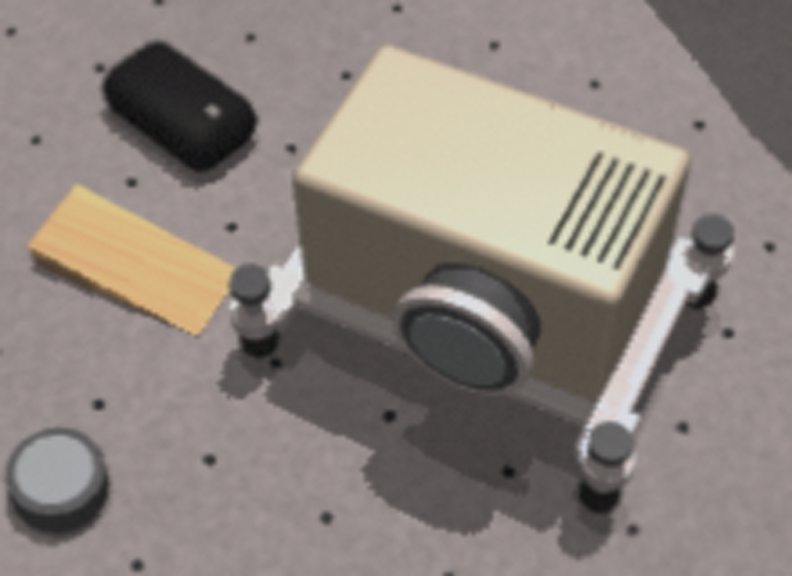

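View pics/s0.png

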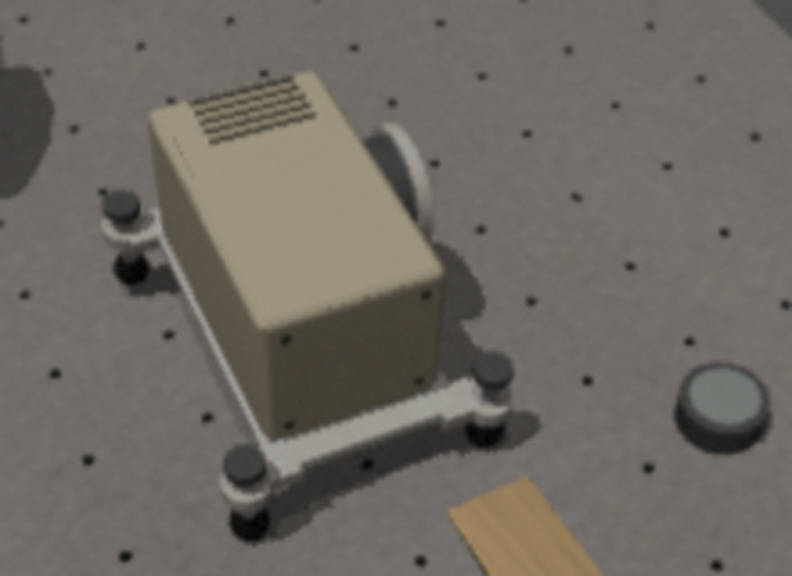

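```bash
cat > inst.py <<'E'
from h import *
from scipy.optimize import least_squares
V=np.array
P={'A':V([-.05,-.085,.143]),'B':V([.05,-.085,.143]),'C':V([-.05,.085,.143]),'E':V([.05,.085,.143]),'far':V([-.07,.1,0]),'pp':V([.07,.1,0]),'sh':V([.07,-.1,0]),'mm':V([-.07,-.1,0])}
ax=V([.07,.1,0])/np.hypot(.07,.1)
def world(p,q):
    w=cv2.Rodrigues(ax*q[3])[0]@p
    c,s=np.cos(q[2]),np.sin(q[2]); return V([q[0]+c*w[0]-s*w[1],q[1]+s*w[0]+c*w[1],w[2]])
def fit(S,cs,D,ss):
    obs=[(S,n,(V(p)+.5)/3.6-.5+[200,120],0) for n,p in cs.items()]+[(D,n,(V(p)+.5)/3.6-.5+[150,100],1) for n,p in ss.items()]
    def r(q):
        o=[]
        for f,n,px,k in obs:
            p=P[n].copy()
            if n in('far','pp','sh','mm'): p[2]=q[4]
            o.append(proj(f,world(p,q))[0]+q[5+2*k:7+2*k]-px)
        o.append(q[5:]*.3); return np.concatenate(o)
    s=least_squares(r,[.503,.083,0,.03,.06,0,0,0,0]); q=s.x
    print('x,y,yaw,tilt,head',np.round(q[:5],4),'off',np.round(q[5:],1),'rms',np.sqrt(np.mean(s.fun**2)).round(2))
    e=np.sqrt(np.diag(np.linalg.inv(s.jac.T@s.jac))); print('sd tilt per px',e[3].round(4)); print(np.round(s.fun[:-4].reshape(-1,2),1).tolist())
E
python3 - <<'E'
from inst import *
S=vision.grab_frame('scene');D=vision.grab_frame('side')
fit(S,dict(A=(388,45),B=(296,176),C=(688,153),E=(616,298),far=(713,228),pp=(611,438),sh=(250,280)),D,dict(C=(150,112),E=(315,72),B=(441,272),A=(262,328),far=(121,205),mm=(245,463),sh=(492,368)))
fit(S,dict(A=(401,40),B=(311,162),C=(702,157),E=(632,296),far=(716,235),pp=(617,436),sh=(257,269)),D,dict(C=(135,122),E=(298,70),B=(425,262),A=(247,325),far=(117,211),mm=(237,462)))
E
```

```text
x,y,yaw,tilt,head [0.5013 0.0857 0.0109 0.0381 0.0707] off [-0.6  2.2  2.6  1.7] rms 1.14
sd tilt per px 0.0083
[[-1.5, -1.3], [-2.0, -0.8], [2.4, 0.5], [0.8, 2.0], [-0.1, 0.4], [0.2, -1.1], [0.2, 0.0], [-1.7, 0.5], [0.7, -1.5], [2.9, -1.0], [-1.1, 1.1], [-0.4, 0.2], [-0.9, -0.4], [0.3, 1.1]]
x,y,yaw,tilt,head [ 0.5036  0.0846  0.0108 -0.027   0.0709] off [0.1 2.1 1.7 2. ] rms 1.05
sd tilt per px 0.0096
[[-1.0, -1.2], [-1.9, -0.4], [1.8, 0.4], [0.7, 1.3], [0.1, 0.5], [0.4, -1.0], [-0.1, 0.2], [-1.3, -0.2], [1.3, -0.9], [2.6, -0.9], [-1.8, 1.3], [-0.4, 1.0], [-0.6, -0.3]]
```

```bash
python3 -m pendant '[0.1,0,0,0]'|sed -n '2p;4p'; python3 -m pendant '[0.1,0,0,0]'|sed -n '2p;4p'; python3 -c "
from bench import arm
print(arm.observe()['joint_pos'])"
```

```text
eef_pos: [0.5642, -0.0894, -0.0118]
ft_force: [-2.4, -9.4, 0.1]
eef_pos: [0.5644, -0.0888, -0.0118]
ft_force: [-1.5, -8.9, -0.5]
[-0.15931904  0.75052714  0.32436093  2.10983362 -0.62843107  0.37349633
  0.49610159]
```

```bash
python3 - <<'E'
from h import *
S=vision.grab_frame('scene');D=vision.grab_frame('side');f=vision.grab_frame('wrist')
save(f,'w14')
for n,g,o in (('c14',S,(200,120)),('s14',D,(150,100))):
    a=g['image'][o[1]:o[1]+160,o[0]:o[0]+220,::-1]; cv2.imwrite('pics/%s.png'%n,cv2.resize(a,None,fx=3.6,fy=3.6,interpolation=cv2.INTER_CUBIC))
s=arm.observe();print(s['eef_pos'],s['time_s'],s['ft_force'])
# subpixel shifts of instrument patches 12 -> 13 -> 14
for a,b in (('12','13'),('13','14')):
  for v,boxes in (('c',dict(far=(670,210,100,110),grille=(560,130,150,170),lens=(410,250,140,140))),('s',dict(far=(90,190,80,110),corner=(130,90,180,60),mm=(200,430,80,110)))):
    A=cv2.imread('pics/%s%s.png'%(v,a),0);B=cv2.imread('pics/%s%s.png'%(v,b),0)
    for n,(x,y,w,h) in boxes.items():
        t=A[y:y+h,x:x+w]; m=cv2.matchTemplate(B[max(0,y-15):y+h+15,x-15:x+w+15],t,cv2.TM_CCOEFF_NORMED); k=np.unravel_index(m.argmax(),m.shape); print(a,b,v,n,'dx,dy(px)',round((k[1]-15)/3.6,2),round((k[0]-min(15,y))/3.6,2),round(m.max(),3))
E
```

```text
[ 0.56437335 -0.08860654 -0.01175756] 15.3833 [-1.60073124 -8.79926704  0.81966722]
12 13 c far dx,dy(px) 0.28 0.28 0.989
12 13 c grille dx,dy(px) 0.56 0.0 0.987
12 13 c lens dx,dy(px) 0.83 -0.28 0.966
12 13 s far dx,dy(px) 0.0 0.28 0.983
12 13 s corner dx,dy(px) -0.56 0.0 0.975
12 13 s mm dx,dy(px) -0.28 0.0 0.971
13 14 c far dx,dy(px) 0.0 0.0 0.998
13 14 c grille dx,dy(px) 0.0 0.0 0.995
13 14 c lens dx,dy(px) 0.0 0.0 0.993
13 14 s far dx,dy(px) 0.0 0.0 0.997
13 14 s corner dx,dy(px) 0.0 0.0 0.99
13 14 s mm dx,dy(px) 0.0 0.0 0.991
```

View pics/w14.png

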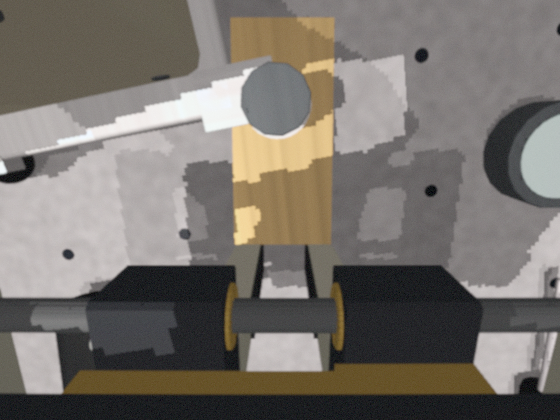

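View pics/c14.png

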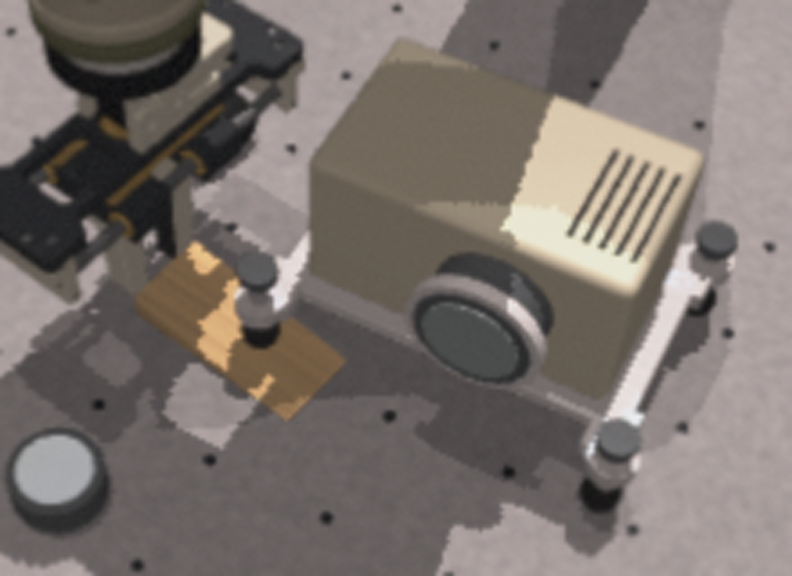

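```bash
python3 - <<'E'
from m import *
f=vision.grab_frame('wrist')
obs=[(f,'tnL',V) for V in []]
pts=dict(tnL=[230,17],tnR=[335,17],tkL=[234,245],tkR=[332,245])
q=meas(f,pts,1,[0,0])
h=np.array([np.cos(q[2]),np.sin(q[2])])
for z in (.065,.068,.071):
    p=onz(f,(276.5,98),z); d=p[:2]-q[:2]; print(z,p,'wedge x',d@h)
E
```

```text
wedge [ 0.5755 -0.025   1.392 ] deg 79.8 res 0.5
foot fwd 12.1 right -0.7 mm
tcp rel wedge fwd -64.5 right 0.3, tool yaw 79.7 [ 0.56439483 -0.08856153 -0.01176811] [-1.20395646 -8.41514839 -0.4960024 ] 15.4333
0.065 [ 0.57616679 -0.01063442  0.065     ] wedge x 0.014287766950032522
0.068 [ 0.5761918  -0.01081947  0.068     ] wedge x 0.014110120117667536
0.071 [ 0.5762168  -0.01100451  0.071     ] wedge x 0.01393247328530255
```

```bash
python3 -m pendant '[0.1,0,0,0]'|sed -n '2p;4p'; python3 -m pendant '[0.1,0,0,0]'|sed -n '2p;4p'
```

```text
eef_pos: [0.5645, -0.0882, -0.0118]
ft_force: [-1.3, -11.6, -0.2]
eef_pos: [0.5646, -0.0876, -0.0117]
ft_force: [-2.1, -12.8, -0.8]
```

```bash
python3 -m pendant '[-0.5,0,0,0,-1,0,0,0,-2,0,0,0,-2,0,0,0,0,0,-3,0,0,0,-4,0,0,0,-4,0,0,0,-4,0]'; python3 -m pendant '[-4,0,0,0,-4,0,0,0,0,0,0,0,0,0,0,0]'; python3 - <<'E'
from h import *
S=vision.grab_frame('scene');D=vision.grab_frame('side')
save(S,'scF');save(D,'sdF')
for n,g,o in (('c15',S,(200,120)),('s15',D,(150,100))):
    a=g['image'][o[1]:o[1]+160,o[0]:o[0]+220,::-1]; cv2.imwrite('pics/%s.png'%n,cv2.resize(a,None,fx=3.6,fy=3.6,interpolation=cv2.INTER_CUBIC))
s=arm.observe();print(s['eef_pos'],s['time_s'],s['ft_force'])
for a,b in (('14','15'),('12','15')):
  for v,boxes in (('c',dict(far=(670,210,100,110),lens=(410,250,140,140),short=(225,240,70,100))),('s',dict(far=(90,190,80,110),corner=(130,90,180,60),mm=(200,430,80,110)))):
    A=cv2.imread('pics/%s%s.png'%(v,a),0);B=cv2.imread('pics/%s%s.png'%(v,b),0)
    for n,(x,y,w,h) in boxes.items():
        t=A[y:y+h,x:x+w]; m=cv2.matchTemplate(B[max(0,y-15):y+h+15,x-15:x+w+15],t,cv2.TM_CCOEFF_NORMED); k=np.unravel_index(m.argmax(),m.shape); print(a,b,v,n,round((k[1]-15)/3.6,2),round((k[0]-min(15,y))/3.6,2),round(m.max(),3))
for g in (S,D):
  for n,z in dict(short_foot=.008,far_foot=0,instrument=0,lens_cell=0,mouse=0,screwdriver=.01,wedge=0).items():
    print(n,[(round(r['p'],2),np.round(r['centre'],1),np.round(onz(g,r['centre'],z),4)) for r in vision.spot_point(n,g)[:1]])
E
```

```text
time_s: 16.27
eef_pos: [0.5543, -0.1386, 0.1395]
tool_rot: [-2.41, -2.013, 0.001]
ft_force: [0.6, 0.3, 1.0]
grip_width: 0.0222
time_s: 16.6
eef_pos: [0.5401, -0.2195, 0.1387]
tool_rot: [2.414, 2.01, 0.001]
ft_force: [0.2, 0.2, -0.4]
grip_width: 0.022
[ 0.54073178 -0.21658677  0.1378436 ] 16.7 [-0.09110483 -0.19133664 -0.88978343]
14 15 c far 0.0 0.0 0.98
14 15 c lens 0.0 -0.28 0.893
14 15 c short 0.83 0.28 0.671
14 15 s far 0.0 0.0 0.985
14 15 s corner 0.0 0.0 0.942
14 15 s mm 0.0 0.0 0.905
12 15 c far 0.28 0.28 0.972
12 15 c lens 0.56 -0.83 0.918
12 15 c short 0.83 0.0 0.698
12 15 s far -0.28 0.28 0.974
12 15 s corner -0.56 0.0 0.937
12 15 s mm -0.28 -0.28 0.932
short_foot [(0.98, array([271.8, 210.3]), array([ 0.5678, -0.0166,  0.008 ]))]
far_foot [(0.86, array([393.6, 204.4]), array([0.4293, 0.1891, 0.    ]))]
instrument [(0.76, array([328.7, 208.5]), array([0.5033, 0.078 , 0.    ]))]
lens_cell [(0.78, array([215.3, 259.5]), array([ 0.7113, -0.055 ,  0.    ]))]
mouse [(0.82, array([247.8, 155.7]), array([ 0.4616, -0.1403,  0.    ]))]
screwdriver [(0.7, array([153.5, 219.4]), array([ 0.702 , -0.2084,  0.01  ]))]
wedge [(0.59, array([264.3, 213.8]), array([ 0.5777, -0.0283,  0.    ]))]
short_foot []
far_foot [(0.7, array([185.8, 181.5]), array([0.4293, 0.1791, 0.    ]))]
instrument [(0.73, array([232.3, 201.8]), array([0.5008, 0.0799, 0.    ]))]
lens_cell [(0.6, array([294.8, 247.5]), array([ 0.5673, -0.0792,  0.    ]))]
mouse [(0.89, array([258.9, 297.3]), array([ 0.4623, -0.1444,  0.    ]))]
screwdriver [(0.61, array([389.4, 271.5]), array([ 0.6953, -0.2053,  0.01  ]))]
wedge [(0.62, array([285.9, 225.9]), array([ 0.575 , -0.0256,  0.    ]))]
```

View pics/c15.png

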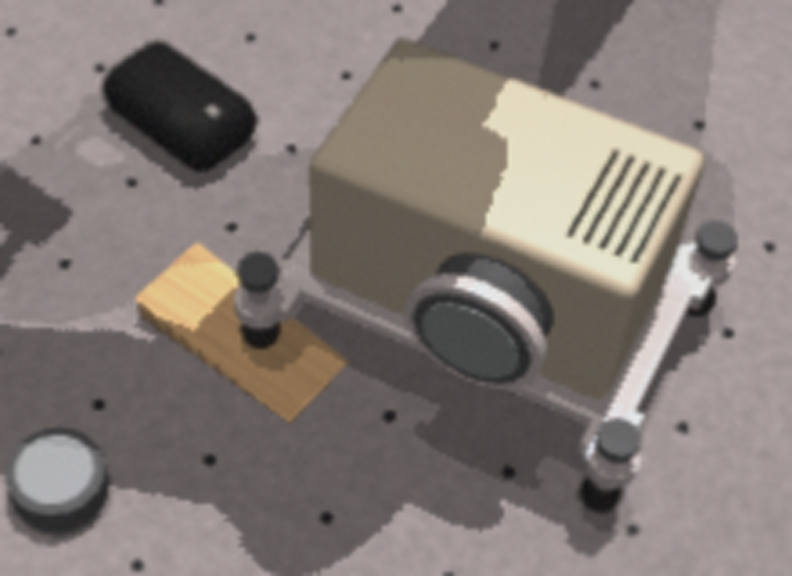

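View pics/s15.png

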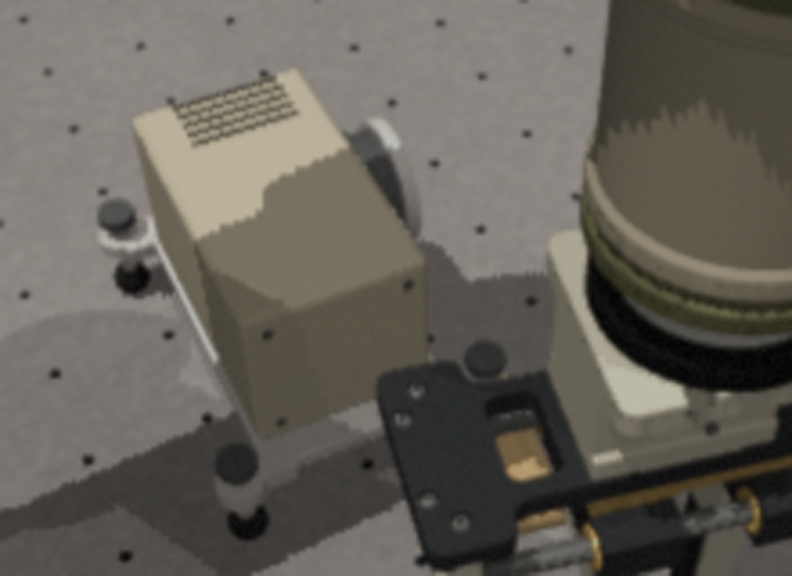

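```bash
python3 -c "
from bench import workorder,arm
print(workorder.hand_in()); print(arm.observe()['time_s'])"
```

```text
the job is handed in; nothing more can be done
None
the job is handed in; nothing more can be done
```

I pushed the wedge under the short foot, drew the hand clear, and handed the job in at about 17 s. By my checks the instrument now stands level. I turned the wedge about 11° with two fingertips and drove it straight in.

**Checks that agree:**
- **Wedge position:** the foot sits about 11 to 13 mm ahead of the wedge's centre. The level position is 12 mm.
- **Push force:** it rose from about 7 N to 13 N over the last 4 mm, roughly the doubling expected once level, and I stopped there.
- **Tilt:** a fit to the pictures, taken about 2 to 3 mm before the end of the push, gave about 65 mrad of change out of 70, give or take about 10.
- **After letting go:** the far foot stayed down with no visible spring-back. I saw no slide of the instrument, and the mouse and lens cell are where they were. The screwdriver's detections agree to within about 1 cm.

**Checks that failed or disagreed:**
- **Fingertip height:** the fingertips sit about 15 to 20 mm above the stated TCP. My first push therefore passed over the wedge without touching it, and I repeated it lower (TCP at z = -12 mm).
- **Tilt reading:** the absolute values were biased (+38 mrad at the start, -27 at the end), so only the difference means anything. No picture directly measured the far foot's last fraction of a millimetre.
- **Final lens cell detection:** the side camera's network put it at the wedge. The scene camera and the picture show it in its original place.

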